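# Row of reagent bottles on the bench shelf

### The job

Stand the three square white bottles in a neat row on the low bench shelf in order of height, the tallest close against the bookend and the shortest farthest from it, with sides touching and all their backs against the rear fence. Lay the T-shaped straightedge flat on the shelf with its long edge flush along the fronts of all three, about centred on the row, and leave it there. The bookend is only held by friction: close the row up gently, without shifting it, tipping any square bottle over or disturbing the other things on the bench.

Things in the scene. Friction and masses are not known exactly. Their poses are not given: they have to be found in the camera images.
- shelf: low aluminium shelf fixed on the bench: flat board 200 mm deep (its x, away from the robot) by 300 wide (its y, to the left), upper face at z = 40 mm. An upright rear fence along its far edge: front face at x = +90 mm, top at z = 90. A dark bookend stands near its left end; the right end is open. Origin under its centre, on the bench.
- bookend_face (a point): foot of the bookend's flat face, on the board; axes as the shelf's. The face looks to -y; plate 6 mm thick, 90 tall above the board, from shelf x = +41 to +87 mm, with a 30 mm foot behind it (+y). It can slide along the shelf's y but is stiff: it stays put up to a push of about 15 N and slides if pushed harder.
- tall: tallest square bottle: white plastic, 150 mm tall in all, 150 to 290 g. Square body 56 x 56 mm up to z = 108, flat sides facing its x and y axes; 46 mm square shoulder up to 118; round blue cap, 38 mm in diameter, from z = 123 to 150, fixed to the bottle (lift by it). Origin at the centre of its underside, z up.
- middle: middle-sized square bottle: white plastic, 125 mm tall in all, 150 to 290 g. Square body 56 x 56 mm up to z = 83, flat sides facing its x and y axes; 46 mm square shoulder up to 93; round blue cap, 38 mm in diameter, from z = 98 to 125, fixed to the bottle (lift by it). Origin at the centre of its underside, z up.
- short: shortest square bottle: white plastic, 100 mm tall in all, 150 to 290 g. Square body 56 x 56 mm up to z = 58, flat sides facing its x and y axes; 46 mm square shoulder up to 68; round blue cap, 38 mm in diameter, from z = 73 to 100, fixed to the bottle (lift by it). Origin at the centre of its underside, z up.
- guide: T-shaped straightedge, 300 g: aluminium bar 200 mm long (its y), 14 thick, 26 high, its straight front face looking to +x at x = +70 mm; a stem 8 mm thick runs back to an upright black grip 20 mm thick in x, 40 wide in y, top at z = 70 mm, centred over the origin. Origin on the underside below the grip, z up.
- guide_mid (a point): lower edge of the straightedge's front face, at the middle of its length; axes as the straightedge's
- guide_left (a point): the same edge, 90 mm to +y from the middle
- guide_right (a point): the same edge, 90 mm to -y from the middle
- round_bottle: bystander: amber round glass bottle with a blue cap, 60 mm in diameter, 130 tall; origin at the centre of its underside
- jar: bystander: squat round white jar with a blue lid, 60 mm in diameter, 85 tall; origin at the centre of its underside
- beaker: bystander: clear open beaker, 72 mm across the rim, 95 tall; origin at the centre of its underside
- spanner: bystander: steel spanner lying on the bench, 170 mm long along its x axis; origin under its middle
- dishes: bystander: stack of three clear round dishes, 60 mm in diameter, 34 high in all; origin at the centre of its underside
Things that resemble listed ones, but are neither listed nor needed, are in the scene too. Leave any turquoise look-alike of the guide alone. Leave any turquoise look-alike of the short alone.

How it is judged:
At the end, for the whole second after the job is handed in: Square bottles at rest, upright on the shelf, square to it (3 deg), backs within 3 mm of the fence; tallest within 3.5 mm of the bookend, then middle, then shortest, gaps at most 3.5 mm. Straightedge flat, front edge within 4 mm of the bottle fronts at both ends, centred to 28 mm (angle between each of tall, middle, short, guide's own z axis and vertical below 0.05 rad and z of tall in the frame of shelf between 0.037 and 0.043 m and x of tall in the frame of shelf between 0.0585 and 0.065 m and (angle between the x axis of tall and the x axis of shelf, either way round below 0.06 rad or angle between the x axis of tall and the y axis of shelf, either way round below 0.06 rad) and linear speed of each of tall, middle, short, guide below 0.01 m/s and z of middle in the frame of shelf between 0.037 and 0.043 m and x of middle in the frame of shelf between 0.0585 and 0.065 m and (angle between the x axis of middle and the x axis of shelf, either way round below 0.06 rad or angle between the x axis of middle and the y axis of shelf, either way round below 0.06 rad) and z of short in the frame of shelf between 0.037 and 0.043 m and x of short in the frame of shelf between 0.0585 and 0.065 m and (angle between the x axis of short and the x axis of shelf, either way round below 0.06 rad or angle between the x axis of short and the y axis of shelf, either way round below 0.06 rad) and y of tall in the frame of bookend_face between -0.0315 and -0.025 m and horizontal distance between tall and middle below 0.0595 m and horizontal distance between middle and short below 0.0595 m and horizontal distance between tall and short above 0.1 m and x of guide_left in the frame of shelf between 0.03 and 0.037 m and z of guide_left in the frame of shelf between 0.037 and 0.044 m and x of guide_right in the frame of shelf between 0.03 and 0.037 m and z of guide_right in the frame of shelf between 0.037 and 0.044 m and horizontal distance between guide_mid and middle below 0.04 m); the robot touches nothing.
It fails at once if the bookend is shifted by more than 4 mm (distance of bookend_face from where it was at the start of the episode above 0.004 m).
It fails at once if a square bottle is tipped by more than 35 degrees (angle between any of tall, middle, short's own z axis and vertical above 0.61 rad).
It fails at once if a bystander is moved by more than 40 mm (distance of any of round_bottle, jar, beaker, spanner, dishes from where it was at the start of the episode above 0.04 m).
It also fails if it takes over 72 s, if anything falls off the work surface, if the arm or the gripper's body presses on something with over 40 N, if the wrist force passes 120 N, or if a joint passes its speed limit or range.

### The arm

A 6-joint arm with a two-finger parallel gripper is mounted at the origin on the work surface. World frame = base frame: x ahead of the robot, y to its left, z up, the work surface at z = 0. Lengths are in m, angles in rad, forces in N, time in s.
With the tool pointing down it reaches from about 0.3 to 0.875 m from the base axis. Payload 6.4 kg.
Tool frame: the origin (TCP) lies midway between the tips of the shut fingers; the grasp point (between the pads) lies 19 mm behind it; z points along the fingers, y is the line along which they close (so a half turn about z gives the same grasp; the last joint's range is limited). The gripper opens to 85 mm and grips with 20 to 120 N. Pads are 22 mm wide; open, the fingers measure 114 mm over their backs; the gripper's body (76 mm by 85 mm) begins 54 mm behind the grasp point. The pads swing forward as they close: fully open they stand 13 mm farther back than shut.
Start: joints at [0.987, 0.181, 1.607, -0, 1.354, -0.206], TCP at [0.212, 0.534, 0.231] pointing down, gripper open.
Joint ranges: [-2.99, 2.99], [-0.89, 2.07], [0.3, 2.58], [-1.14, 4.28], [0, 2.63], [-3.12, 3.12]. Speed limits (rad/s): [2.57, 2.57, 3.01, 3.14, 3.14, 3.14].

### API

Orientations are given as a unit quaternion [w, x, y, z].
In Python, from bench import get_obs, camera, hand_in gives the robot as it stands.
- The arm moves only by the tool carry_out, never from a script. Its argument "plan" is a list that holds one entry, the list of rows, each a list of 7 numbers: the shift along the world's x, y, z in m, then the turn, a rotation vector about the world's x, y, z in rad, then the opening, from 0 (shut) to 1 (fully open). In form: [[[x, y, z, rx, ry, rz, hand], ...]]. A call has exactly 5 rows; each row is the pose to reach, as a shift and turn from the pose commanded when the call began; what a row does not reach only later rows make up. A row lasts 1/12 s, in which the tool goes at most 41.7 mm and 7.16 degrees, less where a joint would pass 70% of its speed; a pose out of reach is approached as far as the arm can. A call with a gripper value outside its range is refused whole. The fingers move at their own pace and stop on an object; the grip force is fixed at half the most. Time passes only in rows, so rows that repeat a pose let the fingers close, or fill a call up. It gives the time, the measured TCP pose, the force, the opening and the grip force at its end, in the units of the state.
- get_obs(): the state, without advancing time (a new reading comes with each control period).
- camera(name): name is "side" or "top"; returns a dict with "pixels" (400x640x3 uint8, red, green, blue), "z_map" (400x640 float32, m along the optical axis (not along the pixel's ray), 0 where there is no reading), "camera_matrix" (3x3 intrinsics, pixels), "k1" (the pictures are not rectified: a ray, as slopes to the right and down, at radius r is drawn at 1 + k1 r^2 times it, then the intrinsics apply), "cam_to_world" (4x4, takes a point from camera to world coordinates). Camera axes: x right, y up, looking along -z (the intrinsics and any distortion apply to the point x, -y, -z); pixel columns grow to the right and rows downward; lengths in m; the calibration is good to about 2 mm. A picture is of the moment at which its call begins.
- hand_in(): hands the job in; it is judged then, once.
The state is a dict: "time_s": time; "q": joint angles; "dq": joint speeds; "joint_efforts": joint torques, N m; "eef_pos": TCP position; "eef_rot": TCP orientation; "wrist_force": force on the tool from outside, world axes, zero at the start; "torque": the same for the moment, N m; "opening": opening from 0.0 (shut) to 1.0 (fully open); "grasp_force": force on a finger pad.
Only numpy, scipy, OpenCV 4.12 (cv2) and the standard library are available. Lean on these libraries where they do the work, as an engineer would, in place of code of your own. Each camera call takes 0.05 s, during which the arm holds its last target. There are 200 camera calls.

## Working session

There is one attempt and no reset: what is moved stays moved. The work goes in short steps, Python scripts to look and compute and a tool call to move; the robot and the scene stay as the last step left them, time stands still between calls to the robot, and variables do not carry over. Pictures are saved under pics/ and viewed, at most 10 in all, crops included, and the job is handed in when it is done.

Besides the shell and the picture viewer there is one more tool, called after "Request:" as name(argument=value, ...), one argument or row to a line, values as JSON. carry_out: Moves the arm, as the interface text tells. Its arguments: {"type":"object","properties":{"plan":{"type":"array","items":{"type":"array","items":{"type":"array","items":{"type":"number"}}}}},"required":["plan"]}

```bash
mkdir -p pics
cat > h.py <<'E'
import numpy as np, cv2
from bench import get_obs, camera
def pts(c):
    z=c["z_map"].astype(float);K=c["camera_matrix"];h,w=z.shape
    v,u=np.mgrid[:h,:w].astype(float)
    d=cv2.undistortPoints(np.stack([u.ravel(),v.ravel()],1)[:,None],K,np.array([c["k1"],0,0,0.]))[:,0] if 0 else None
    x=(u-K[0,2])/K[0,0];y=(v-K[1,2])/K[1,1];a,b=x.copy(),y.copy()
    for _ in range(20):
        s=1+c["k1"]*(a*a+b*b);a,b=x/s,y/s
    P=np.stack([a*z,-b*z,-z,np.ones_like(z)],-1)@c["cam_to_world"].T
    P=P[...,:3];P[z==0]=np.nan;return P
def save(n,c,f=1): cv2.imwrite(f"pics/{n}.png",c["pixels"][...,::-1])
E
python3 - <<'E'
from h import *
for n in("top","side"):
    c=camera(n);save(n+"0",c);np.savez(n+"0.npz",**c);print(n,c["cam_to_world"].round(3).tolist(),c["k1"])
print(get_obs())
E
```

```text
top [[-0.002, 0.997, -0.074, 0.401], [-1.0, -0.003, -0.009, -0.033], [-0.009, 0.074, 0.997, 1.17], [0.0, 0.0, 0.0, 1.0]] -0.057807333226426075
side [[0.94, 0.224, -0.258, 0.181], [-0.342, 0.599, -0.724, -0.904], [-0.008, 0.768, 0.64, 0.842], [0.0, 0.0, 0.0, 1.0]] -0.04465038965231184
{'time_s': 0.1, 'q': array([ 9.86671909e-01,  1.81475823e-01,  1.60788150e+00,  1.82555902e-05,
        1.35378627e+00, -2.06291469e-01]), 'dq': array([ 3.63195506e-04, -2.22888948e-03, -2.32794833e-03,  4.72451305e-05,
       -2.03288533e-04,  1.28917488e-04]), 'joint_efforts': array([-7.76025681e-04, -4.45882487e+01, -3.52233517e+01, -3.89762781e-04,
        4.10370776e-03, -1.32259993e-05]), 'eef_pos': array([0.21182594, 0.53404595, 0.23048194]), 'eef_rot': array([-3.06781258e-04,  1.87796639e-01,  9.82207626e-01, -7.12262941e-04]), 'wrist_force': array([-0.17447174,  0.66426294,  0.41298128]), 'torque': array([ 0.01079566, -0.00790673,  0.04323429]), 'grasp_force': 0.0, 'opening': 1.003078696498167}
```

View pics/top0.png

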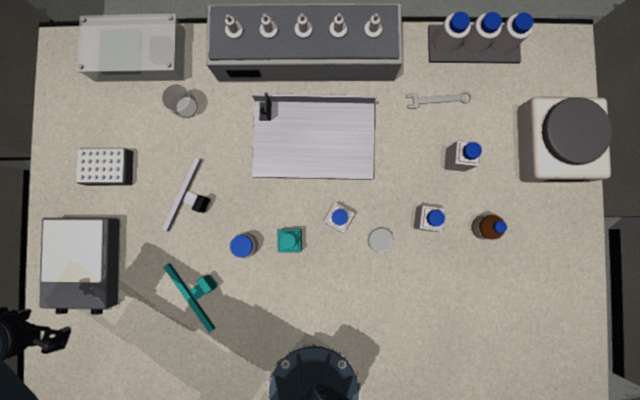

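View pics/side0.png

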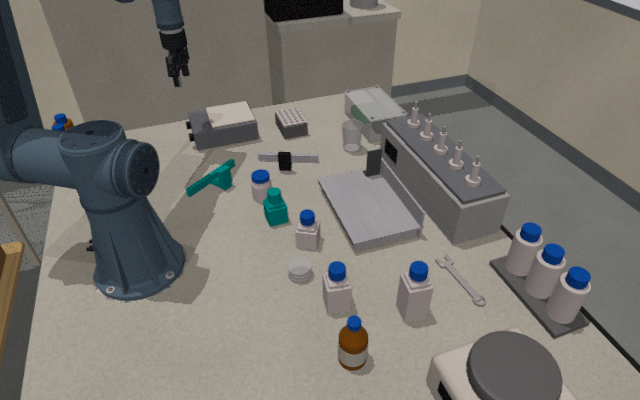

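The top view shows the following:
- **Square white bottles:** (340,217) shortest, (432,217) middle and (468,153) tallest.
- **Possible bottle confusions:** a turquoise square bottle (289,240), the white jar (242,245), and three round white rack bottles (458/489/521,25).
- **Straightedge:** the aluminium T at (183,195) with its black grip at (200,203). The turquoise T at (190,297) is the look-alike.

I choose the white square bottles and the aluminium T.

```bash
cat > m.py <<'E'
from h import *
def rect(P2):
    r=cv2.minAreaRect((P2*1000).astype(np.float32)); return np.round(r[0],1),np.round(r[1],1),round(r[2],2)
def near(P,cx,cy,r,z0,z1):
    return (np.hypot(P[...,0]-cx,P[...,1]-cy)<r)&(P[...,2]>z0)&(P[...,2]<z1)
E
python3 - <<'E'
from m import *
C={n:dict(np.load(n+"0.npz")) for n in("top","side")}
P={n:pts(C[n]) for n in C}
T=P["top"];
print("bench z",np.nanmedian(T[330:350,380:500,2]),np.nanmedian(P["side"][300:350,150:250,2]))
for nm,(u,v),h in(("short",(340,217),.1),("middle",(434,217),.125),("tall",(471,151),.15)):
    cx,cy,cz=T[v,u]; print(nm,T[v,u].round(4))
    for n in P:
        Q=P[n];hsv=cv2.cvtColor(C[n]["pixels"],cv2.COLOR_RGB2HSV)
        blue=(hsv[...,0]>105)&(hsv[...,0]<130)&(hsv[...,1]>150)
        m=near(Q,cx,cy,.05,h-.006,h+.006)&blue
        a=Q[m]; print("  ",n,"cap",m.sum(),rect(a[:,:2]),np.median(a[:,2]).round(4))
        b=Q[near(Q,cx,cy,.06,.012,h-.035)]; print("     body",len(b),rect(b[:,:2]))
        s=Q[near(Q,cx,cy,.06,h-.046,h-.028)&~blue]; print("     shoulder",len(s),rect(s[:,:2]))
for n in P:
    Q=P[n]
    b=Q[near(Q,.68,0.02,.25,.036,.044)];print(n,"board",len(b))
    if len(b):print(rect(b[:,:2]),np.median(b[:,2]))
    b=Q[near(Q,*T[195,183,:2],.13,.018,.032)];print("bar",len(b),rect(b[:,:2]))
    b=Q[near(Q,*T[203,200,:2],.05,.06,.08)];print("grip",len(b),rect(b[:,:2]),np.median(b[:,2]))
print("px",{k:T[v,u].round(3).tolist() for k,(u,v) in dict(bl=(255,175),br=(372,175),tl=(280,103),tr=(372,103),bk=(265,96),fence=(320,98),box=(300,30),boxf=(300,75),pip=(303,17),beaker=(186,104),jar=(242,245),span=(438,99),dish=(380,240),amber=(498,227),turq=(290,240),stem=(192,200)).items()})
cv2.imwrite("pics/crop.png",np.hstack([cv2.resize(C["top"]["pixels"][85:255,a:a+170,::-1],(390,390),interpolation=2) for a in(320,230)]))
cv2.imwrite("pics/crop.png",cv2.resize(C["top"]["pixels"][85:265,150:510,::-1],(800,400),interpolation=2))
E
```

```text
bench z 0.0011083543591173806 0.0007104625592102565
short [ 0.4294 -0.0637  0.1   ]
   top cap 174 (array([429.4, -61.4]), array([32.6, 32.6]), 89.29) 0.101
     body 178 (array([429.5, -62. ]), array([55.7, 55.8]), 60.09)
     shoulder 315 (array([429.5, -62. ]), array([55.7, 55.8]), 60.14)
   side cap 122 (array([430. , -66.5]), array([33.7, 36.2]), 14.42) 0.0997
     body 427 (array([431.2, -67.1]), array([57.6, 56. ]), 60.48)
     shoulder 233 (array([430.3, -68.6]), array([53.6, 55.4]), 61.15)
middle [ 0.4279 -0.2757  0.1282]
   top cap 193 (array([ 426.9, -280.7]), array([34.1, 34.2]), 0.05) 0.126
     body 309 (array([ 426. , -281.9]), array([56.7, 56. ]), 82.01)
     shoulder 299 (array([ 425.9, -282. ]), array([56.5, 55.7]), 82.17)
   side cap 190 (array([ 426.5, -285.1]), array([35.5, 32.4]), 68.4) 0.1246
     body 745 (array([ 427.6, -287. ]), array([56.1, 56.2]), 81.28)
     shoulder 332 (array([ 427.5, -287.2]), array([55.5, 55.4]), 80.17)
tall [ 0.575  -0.3572  0.1504]
   top cap 204 (array([ 577.1, -359.8]), array([34.3, 34.4]), 78.02) 0.1507
     body 496 (array([ 577
[... 588 characters left out ...]
620.9,  18. ]), array([445.9, 334.9]), 89.75) 0.039914484131482686
bar 237 (array([476.2, 303. ]), array([ 87.2, 199.9]), 64.23)
grip 71 (array([465.4, 273.3]), array([22.6, 39.6]), 69.66) 0.0684082913249775
px {'bl': [0.535, 0.144, 0.041], 'br': [0.534, -0.145, 0.043], 'tl': [0.716, 0.083, 0.041], 'tr': [0.716, -0.147, 0.04], 'bk': [0.708, 0.109, 0.133], 'fence': [0.718, -0.017, 0.079], 'box': [0.852, 0.027, 0.162], 'boxf': [0.785, 0.033, 0.052], 'pip': [0.86, 0.017, 0.212], 'beaker': [0.702, 0.305, 0.093], 'jar': [0.364, 0.166, 0.087], 'span': [0.735, -0.321, 0.009], 'dish': [0.374, -0.163, 0.037], 'amber': [0.405, -0.419, 0.134], 'turq': [0.376, 0.052, 0.1], 'stem': [0.476, 0.309, 0.011]}
```

View pics/crop.png

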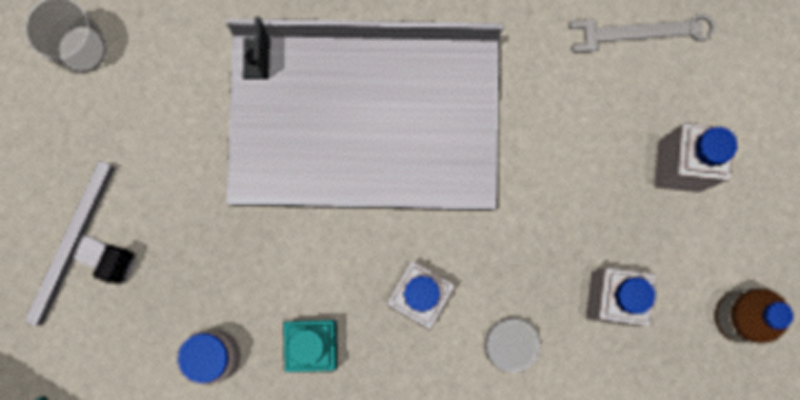

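The crop confirms the choice: the short bottle is at crop (422,292), the middle at (630,295), the tall at (706,152), and the T with the black grip at (112,262). The bookend is at (257,50), at the back-left of the shelf. Next I measure the shelf precisely.

```bash
cat > s.py <<'E'
from m import *
C={n:dict(np.load(n+"0.npz")) for n in("top","side")}
for n in C:
    Q=pts(C[n]);X,Y,Z=Q[...,0],Q[...,1],Q[...,2]
    m=(X>.5)&(X<.74)&(abs(Y)<.17)&(Z>.034)&(Z<.046)
    k,l,st,_=cv2.connectedComponentsWithStats(m.astype(np.uint8)); m=l==1+np.argmax(st[1:,4])
    b=Q[m];print(n,"board",rect(b[:,:2]),np.percentile(b[:,0],[.5,99.5]).round(4),np.percentile(b[:,1],[.5,99.5]).round(4))
    # front edge line
    ys=np.arange(-.13,.14,.01);fx=[b[abs(b[:,1]-y)<.005,0].min() for y in ys];print(" front",np.polyfit(ys,fx,1).round(4))
    f=Q[(X>.7)&(X<.75)&(Y>-.13)&(Y<.07)&(Z>.05)&(Z<.084)];
    if len(f)>20: print(" fence",len(f),np.percentile(f[:,0],[5,50,95]).round(4),np.polyfit(f[:,1],f[:,0],1).round(4))
    g=Q[(X>.66)&(X<.725)&(Y>.06)&(Y<.14)&(Z>.06)&(Z<.14)]
    print(" bookend",len(g),np.percentile(g[:,1],[2,10,50,90,98]).round(4),np.percentile(g[:,0],[2,98]).round(4))
    g2=g[(g[:,2]>.125)];print(" top edge",len(g2),g2[:,1].min().round(4) if len(g2) else 0,rect(g2[:,:2]) if len(g2)>3 else 0)
    d=Q[(X>.75)&(X<.83)&(abs(Y)<.1)&(Z>.13)];print(" box front",np.percentile(d[:,0],1) if len(d) else 0)
print(get_obs()["eef_pos"])
E
python3 s.py
```

```text
top board (array([623.8,   0.9]), array([300.7, 192.9]), 88.61) [0.527  0.7194] [-0.1481  0.1496]
 front [0.0239 0.5279]
 fence 325 [0.7156 0.718  0.7205] [0.024  0.7188]
 bookend 286 [0.0621 0.0716 0.1062 0.1243 0.1362] [0.6724 0.7245]
 top edge 60 0.106 (array([695.4, 108.9]), array([ 5.8, 45.4]), 89.55)
 box front 0.7856911503228284
side board (array([ 6.265e+02, -4.000e-01]), array([307.6, 196.5]), 88.86) [0.5285 0.7222] [-0.1532  0.1467]
 front [0.025 0.53 ]
 fence 336 [0.7149 0.7177 0.723 ] [0.0417 0.72  ]
 bookend 366 [0.0638 0.0837 0.1034 0.1066 0.1095] [0.6748 0.7242]
 top edge 33 0.1008 (array([698.1, 106.8]), array([11.9, 45.9]), 88.02)
 box front 0.7855079583300796
[0.21182594 0.53404595 0.23048194]
```

Request:
carry_out(
  plan=[
    [[0.0146,-0.0359,0,0,0,-0.052,1],[0.0293,-0.0718,0,0,0,-0.104,1],[0.0439,-0.1076,0,0,0,-0.156,1],[0.0586,-0.1435,0,0,0,-0.208,1],[0.0732,-0.1794,0,0,0,-0.26,1]],
  ],
)

```text
time_s: 0.52
eef_pos: [0.2852, 0.3534, 0.2308]
eef_rot: [-0.0, 0.314, 0.949, -0.0]
wrist_force: [1.2, -0.3, 0.3]
opening: 0.998
grasp_force: 0.0
```

Request:
carry_out(
  plan=[
    [[0.0146,-0.0359,0,0,0,-0.052,1],[0.0293,-0.0718,0,0,0,-0.104,1],[0.0439,-0.1076,0,0,0,-0.156,1],[0.0586,-0.1435,0,0,0,-0.208,1],[0.0732,-0.1794,0,0,0,-0.26,1]],
  ],
)

```text
time_s: 0.93
eef_pos: [0.3585, 0.1739, 0.2312]
eef_rot: [0.0, 0.435, 0.9, 0.0]
wrist_force: [1.1, -0.5, 0.1]
opening: 0.998
grasp_force: 0.0
```

Request:
carry_out(
  plan=[
    [[0.0146,-0.0359,0,0,0,-0.052,1],[0.0293,-0.0718,0,0,0,-0.104,1],[0.0439,-0.1076,0,0,0,-0.156,1],[0.0586,-0.1435,0,0,0,-0.208,1],[0.0732,-0.1794,0,0,0,-0.26,1]],
  ],
)

```text
time_s: 1.35
eef_pos: [0.4318, -0.0057, 0.2312]
eef_rot: [0.0, 0.548, 0.836, 0.0]
wrist_force: [1.2, 1.1, -0.9]
opening: 1.002
grasp_force: 0.0
```

Request:
carry_out(
  plan=[
    [[0.0146,-0.0359,0,0,0,-0.052,1],[0.0293,-0.0718,0,0,0,-0.104,1],[0.0439,-0.1076,0,0,0,-0.156,1],[0.0586,-0.1435,0,0,0,-0.208,1],[0.0732,-0.1794,0,0,0,-0.26,1]],
  ],
)

```text
time_s: 1.77
eef_pos: [0.505, -0.185, 0.2308]
eef_rot: [-0.0, 0.652, 0.758, -0.0]
wrist_force: [0.8, 0.3, 0.0]
opening: 0.999
grasp_force: 0.0
```

Request:
carry_out(
  plan=[
    [[0.0146,-0.0359,0,0,0,-0.052,1],[0.0293,-0.0718,0,0,0,-0.104,1],[0.0439,-0.1076,0,0,0,-0.156,1],[0.0586,-0.1435,0,0,0,-0.208,1],[0.0732,-0.1786,0,0,0,-0.26,1]],
  ],
)

```text
time_s: 2.18
eef_pos: [0.5782, -0.3635, 0.2304]
eef_rot: [-0.001, 0.745, 0.667, -0.0]
wrist_force: [1.6, -0.3, 0.3]
opening: 0.998
grasp_force: 0.0
```

Request:
carry_out(
  plan=[
    [[0,0,-0.03,0,0,0,1],[0,0,-0.06,0,0,0,1],[0,0,-0.085,0,0,0,1],[0,0,-0.1,0,0,0,1],[0,0,-0.11,0,0,0,1]],
  ],
)

```text
time_s: 2.6
eef_pos: [0.5765, -0.3606, 0.1175]
eef_rot: [-0.003, 0.744, 0.668, -0.0]
wrist_force: [-0.4, -0.3, -0.5]
opening: 0.998
grasp_force: 0.0
```

Request:
carry_out(
  plan=[
    [[0,0,0,0,0,0,0.3],[0,0,0,0,0,0,0.2],[0,0,0,0,0,0,0.1],[0,0,0,0,0,0,0.1],[0,0,0,0,0,0,0.1]],
  ],
)

```text
time_s: 3.02
eef_pos: [0.5793, -0.3626, 0.1237]
eef_rot: [0.002, 0.744, 0.668, 0.0]
wrist_force: [1.5, -0.0, 3.8]
opening: 0.425
grasp_force: 60.8
```

Request:
carry_out(
  plan=[
    [[0,0,0.01,0,0,0,0.1],[0,0,0.035,0,0,0,0.1],[0,0,0.06,0,0,0,0.1],[0,0,0.085,0,0,0,0.1],[0,0,0.1,0,0,0,0.1]],
  ],
)

```text
time_s: 3.43
eef_pos: [0.5788, -0.3623, 0.2255]
eef_rot: [0.002, 0.744, 0.668, 0.0]
wrist_force: [1.0, -0.5, -0.4]
opening: 0.423
grasp_force: 60.4
```

Request:
carry_out(
  plan=[
    [[0.004,0.02,0,0,0,0,0.1],[0.012,0.05,0,0,0,0.01,0.1],[0.02,0.08,0,0,0,0.02,0.1],[0.028,0.11,0,0,0,0.03,0.1],[0.036,0.141,0,0,0,0.03,0.1]],
  ],
)

```text
time_s: 3.85
eef_pos: [0.614, -0.2195, 0.2221]
eef_rot: [0.0, 0.734, 0.679, 0.0]
wrist_force: [0.6, -0.7, -2.4]
opening: 0.425
grasp_force: 60.5
```

Request:
carry_out(
  plan=[
    [[0.007,0.03,0,0,0,0,0.1],[0.014,0.06,0,0,0,0.01,0.1],[0.021,0.09,0,0,0,0.02,0.1],[0.028,0.12,0,0,0,0.03,0.1],[0.036,0.15,0,0,0,0.03,0.1]],
  ],
)

```text
time_s: 4.27
eef_pos: [0.65, -0.0691, 0.2222]
eef_rot: [0.0, 0.723, 0.69, 0.0]
wrist_force: [0.9, 0.2, -2.1]
opening: 0.422
grasp_force: 60.5
```

Request:
carry_out(
  plan=[
    [[0.007,0.03,0,0,0,0,0.1],[0.014,0.06,0,0,0,0.01,0.1],[0.021,0.09,0,0,0,0.02,0.1],[0.028,0.115,0,0,0,0.02,0.1],[0.035,0.132,0,0,0,0.02,0.1]],
  ],
)

```text
time_s: 4.68
eef_pos: [0.6849, 0.0644, 0.2221]
eef_rot: [-0.0, 0.716, 0.698, 0.0]
wrist_force: [0.5, 0.3, -2.4]
opening: 0.426
grasp_force: 60.5
```

Request:
carry_out(
  plan=[
    [[0,0,-0.01,0,0,0,0.1],[0,0,-0.02,0,0,0,0.1],[0,0,-0.03,0,0,0,0.1],[0,0,-0.035,0,0,0,0.1],[0,0,-0.035,0,0,0,0.1]],
  ],
)

```text
time_s: 5.1
eef_pos: [0.6835, 0.0601, 0.1836]
eef_rot: [-0.002, 0.717, 0.697, -0.002]
wrist_force: [-1.0, -0.6, -1.9]
opening: 0.426
grasp_force: 60.6
```

```bash
cat > w.py <<'E'
from m import *
import sys
# measure: gaps of white body around given box
x0,x1,y0,y1,z0,z1=map(float,sys.argv[1:7]);tag=sys.argv[7]
for n in("top","side"):
    c=camera(n);save(n+tag,c);np.savez(n+tag,**c);Q=pts(c);X,Y,Z=Q[...,0],Q[...,1],Q[...,2]
    p=c["pixels"].astype(int);w=(p.min(-1)>90)&(p.max(-1)-p.min(-1)<60)
    b=Q[(X>x0)&(X<x1)&(Y>y0)&(Y<y1)&(Z>z0)&(Z<z1)&w]
    print(n,len(b),rect(b[:,:2]),"x",np.percentile(b[:,0],[1,99]).round(4),"y",np.percentile(b[:,1],[1,99]).round(4),"zmin",b[:,2].min().round(4))
o=get_obs();print(o["time_s"],o["eef_pos"].round(4),o["wrist_force"].round(1),o["torque"].round(2))
E
python3 w.py .63 .712 .0 .1 .095 .19 1
```

```text
top 18 (array([668.7,  84.1]), array([17.1,  8. ]), 1.05) x [0.6606 0.677 ] y [0.0804 0.0882] zmin 0.1659
side 706 (array([683.6,  53.8]), array([59.6, 56.2]), 88.94) x [0.6558 0.7097] y [0.0261 0.0807] zmin 0.0953
5.2 [0.6848 0.0603 0.1858] [ 0.  -0.4 -1.6] [-0.05  0.03  0.01]
```

View pics/side1.png

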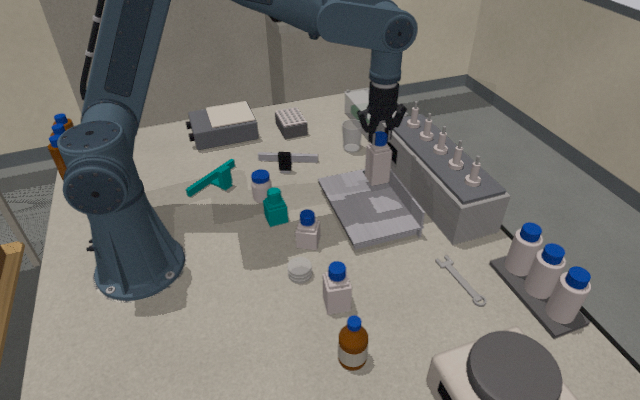

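The side view shows the tall bottle hanging upright at (378,160) over the rear of the shelf, about 20 mm short of the bookend. I'll lower it close to the board, then feel for contact.

Request:
carry_out(
  plan=[
    [[0,0.005,-0.005,0,0,0,0.1],[0.001,0.009,-0.01,0,0,0,0.1],[0.001,0.009,-0.015,0,0,0,0.1],[0.001,0.009,-0.02,0,0,0,0.1],[0.001,0.009,-0.021,0,0,0,0.1]],
  ],
)

```text
time_s: 5.62
eef_pos: [0.6853, 0.0705, 0.1637]
eef_rot: [-0.001, 0.716, 0.698, -0.001]
wrist_force: [-0.4, 0.9, 1.6]
opening: 0.428
grasp_force: 60.7
```

Request:
carry_out(
  plan=[
    [[0,0.001,0,0,0,0,0.1],[0,0.002,0,0,0,0,0.1],[0,0.003,0,0,0,0,0.1],[0,0.004,0,0,0,0,0.1],[0,0.004,0,0,0,0,0.1]],
  ],
)

```text
time_s: 6.03
eef_pos: [0.6863, 0.0745, 0.1656]
eef_rot: [0.0, 0.717, 0.698, 0.0]
wrist_force: [1.2, 0.3, -2.3]
opening: 0.43
grasp_force: 60.7
```

Request:
carry_out(
  plan=[
    [[0,0.0005,0,0,0,0,0.1],[0,0.001,0,0,0,0,0.1],[0,0.0015,0,0,0,0,0.1],[0,0.002,0,0,0,0,0.1],[0,0.002,0,0,0,0,0.1]],
  ],
)

```text
time_s: 6.45
eef_pos: [0.6861, 0.0764, 0.1653]
eef_rot: [-0.0, 0.717, 0.698, 0.0]
wrist_force: [0.1, 0.3, -1.4]
opening: 0.426
grasp_force: 60.7
```

```bash
python3 w.py .63 .712 .0 .12 .095 .19 2
```

```text
top 15 (array([671.7, 102.2]), array([16.5,  6.8]), 32.96) x [0.6651 0.6774] y [0.0977 0.109 ] zmin 0.1273
side 550 (array([685.1,  71.1]), array([63.8, 54.2]), 89.39) x [0.6582 0.711 ] y [0.0421 0.0975] zmin 0.0951
6.55 [0.6861 0.0763 0.1652] [ 0.1  0.5 -2.3] [0.04 0.02 0.02]
```

Request:
carry_out(
  plan=[
    [[0,0.0005,0,0,0,0,0.1],[0,0.001,0,0,0,0,0.1],[0,0.0015,0,0,0,0,0.1],[0,0.002,0,0,0,0,0.1],[0,0.002,0,0,0,0,0.1]],
  ],
)

```text
time_s: 6.97
eef_pos: [0.6861, 0.0782, 0.1653]
eef_rot: [0.0, 0.717, 0.697, -0.0]
wrist_force: [0.6, -1.2, -2.8]
opening: 0.423
grasp_force: 60.7
```

Request:
carry_out(
  plan=[
    [[0,0.0005,0,0,0,0,0.1],[0,0.001,0,0,0,0,0.1],[0,0.001,0,0,0,0,0.1],[0,0.001,0,0,0,0,0.1],[0,0.001,0,0,0,0,0.1]],
  ],
)

```text
time_s: 7.38
eef_pos: [0.6862, 0.0786, 0.1655]
eef_rot: [0.0, 0.717, 0.697, -0.0]
wrist_force: [-1.6, -4.3, -0.5]
opening: 0.427
grasp_force: 60.7
```

Request:
carry_out(
  plan=[
    [[0.001,-0.001,0,0,0,0,0.1],[0.002,-0.001,0,0,0,0,0.1],[0.003,-0.001,0,0,0,0,0.1],[0.004,-0.001,0,0,0,0,0.1],[0.004,-0.001,0,0,0,0,0.1]],
  ],
)

```text
time_s: 7.8
eef_pos: [0.6901, 0.0784, 0.1649]
eef_rot: [-0.0, 0.717, 0.698, -0.0]
wrist_force: [-1.0, -1.9, -2.1]
opening: 0.423
grasp_force: 60.6
```

Request:
carry_out(
  plan=[
    [[0.0005,0,0,0,0,0,0.1],[0.001,0,0,0,0,0,0.1],[0.0015,0,0,0,0,0,0.1],[0.0015,0,0,0,0,0,0.1],[0.0015,0,0,0,0,0,0.1]],
  ],
)

```text
time_s: 8.22
eef_pos: [0.6917, 0.0783, 0.1652]
eef_rot: [0.0, 0.717, 0.698, 0.0]
wrist_force: [-0.6, -2.6, -3.8]
opening: 0.424
grasp_force: 60.5
```

Request:
carry_out(
  plan=[
    [[0.0005,0,0,0,0,0,0.1],[0.001,0,0,0,0,0,0.1],[0.0015,0,0,0,0,0,0.1],[0.0015,0,0,0,0,0,0.1],[0.0015,0,0,0,0,0,0.1]],
  ],
)

```text
time_s: 8.63
eef_pos: [0.693, 0.0783, 0.1654]
eef_rot: [-0.0, 0.717, 0.697, -0.0]
wrist_force: [-1.8, -1.8, -1.6]
opening: 0.425
grasp_force: 60.7
```

Request:
carry_out(
  plan=[
    [[0.0005,0,0,0,0,0,0.1],[0.001,0,0,0,0,0,0.1],[0.001,0,0,0,0,0,0.1],[0.001,0,0,0,0,0,0.1],[0.001,0,0,0,0,0,0.1]],
  ],
)

```text
time_s: 9.05
eef_pos: [0.6934, 0.0783, 0.1654]
eef_rot: [-0.001, 0.717, 0.698, -0.001]
wrist_force: [-5.4, -2.4, 0.5]
opening: 0.425
grasp_force: 60.9
```

Request:
carry_out(
  plan=[
    [[0,0,-0.001,0,0,0,0.1],[0,0,-0.0015,0,0,0,0.1],[0,0,-0.002,0,0,0,0.1],[0,0,-0.002,0,0,0,0.1],[0,0,-0.002,0,0,0,0.1]],
  ],
)

```text
time_s: 9.47
eef_pos: [0.6934, 0.0782, 0.1639]
eef_rot: [-0.001, 0.717, 0.698, -0.001]
wrist_force: [-6.0, -2.6, 2.9]
opening: 0.429
grasp_force: 61.2
```

Request:
carry_out(
  plan=[
    [[-0.0008,-0.0003,-0.0005,0,0,0,0.1],[-0.0008,-0.0003,-0.0005,0,0,0,0.6],[-0.0008,-0.0003,-0.0005,0,0,0,0.8],[-0.0008,-0.0003,-0.0005,0,0,0,0.8],[-0.0008,-0.0003,-0.0005,0,0,0,0.8]],
  ],
)

```text
time_s: 9.88
eef_pos: [0.6939, 0.0783, 0.1632]
eef_rot: [0.0, 0.717, 0.698, 0.001]
wrist_force: [0.2, 0.7, 0.1]
opening: 0.801
grasp_force: 0.0
```

Request:
carry_out(
  plan=[
    [[0,0,0.01,0,0,0,0.8],[0,0,0.03,0,0,0,0.8],[0,0,0.055,0,0,0,0.8],[0,0,0.08,0,0,0,0.8],[0,0,0.1,0,0,0,0.8]],
  ],
)

```text
time_s: 10.3
eef_pos: [0.694, 0.0781, 0.266]
eef_rot: [0.001, 0.717, 0.698, 0.001]
wrist_force: [0.3, -1.3, 1.1]
opening: 0.799
grasp_force: 0.0
```

Request:
carry_out(
  plan=[
    [[-0.0178,-0.024,0,0,0,-0.008,0.9],[-0.0355,-0.048,0,0,0,-0.016,0.9],[-0.0533,-0.072,0,0,0,-0.024,0.9],[-0.071,-0.096,0,0,0,-0.033,0.9],[-0.0888,-0.12,0,0,0,-0.041,0.9]],
  ],
)

```text
time_s: 10.72
eef_pos: [0.6039, -0.0428, 0.2638]
eef_rot: [0.001, 0.731, 0.683, 0.0]
wrist_force: [1.2, -0.3, 0.3]
opening: 0.9
grasp_force: 0.0
```

Request:
carry_out(
  plan=[
    [[-0.0178,-0.024,0,0,0,-0.008,0.9],[-0.0355,-0.048,0,0,0,-0.016,0.9],[-0.0533,-0.072,0,0,0,-0.024,0.9],[-0.071,-0.096,0,0,0,-0.033,0.9],[-0.0888,-0.12,0,0,0,-0.041,0.9]],
  ],
)

```text
time_s: 11.13
eef_pos: [0.5151, -0.1631, 0.2639]
eef_rot: [0.001, 0.745, 0.667, 0.0]
wrist_force: [0.4, -0.0, -0.1]
opening: 0.899
grasp_force: 0.0
```

Request:
carry_out(
  plan=[
    [[-0.0178,-0.024,0,0,0,-0.008,0.9],[-0.0355,-0.048,-0.01,0,0,-0.016,0.9],[-0.0533,-0.072,-0.03,0,0,-0.024,0.9],[-0.071,-0.096,-0.05,0,0,-0.033,0.9],[-0.0877,-0.1195,-0.06,0,0,-0.042,0.9]],
  ],
)

```text
time_s: 11.55
eef_pos: [0.4265, -0.282, 0.2017]
eef_rot: [-0.0, 0.759, 0.652, 0.0]
wrist_force: [0.4, 1.4, -1.2]
opening: 0.899
grasp_force: 0.0
```

Request:
carry_out(
  plan=[
    [[0,0,-0.02,0,0,0,0.9],[0,0,-0.05,0,0,0,0.9],[0,0,-0.08,0,0,0,0.9],[0,0,-0.1,0,0,0,0.9],[0,0,-0.106,0,0,0,0.9]],
  ],
)

```text
time_s: 11.97
eef_pos: [0.4265, -0.2802, 0.0941]
eef_rot: [-0.002, 0.759, 0.652, -0.0]
wrist_force: [-0.3, 0.6, -0.2]
opening: 0.9
grasp_force: 0.0
```

Request:
carry_out(
  plan=[
    [[0,0,0,0,0,0,0.9],[0,0,0,0,0,0,0.3],[0,0,0,0,0,0,0.1],[0,0,0,0,0,0,0.1],[0,0,0,0,0,0,0.1]],
  ],
)

```text
time_s: 12.38
eef_pos: [0.4289, -0.2825, 0.0989]
eef_rot: [0.002, 0.758, 0.652, -0.0]
wrist_force: [-2.1, 1.5, 5.6]
opening: 0.427
grasp_force: 59.4
```

```bash
python3 w.py .64 .713 .02 .104 .1 .145 3
```

```text
top 47 (array([675. ,  64.7]), array([33.8, 70.3]), 40.5) x [0.6629 0.7046] y [0.0493 0.1014] zmin 0.1013
side 285 (array([677.2,  60.4]), array([37.7, 71. ]), 41.99) x [0.6648 0.7125] y [0.0439 0.0968] zmin 0.1001
12.4833 [ 0.4289 -0.2825  0.0989] [-1.2  1.3  6.1] [ 0.14  0.32 -0.05]
```

Request:
carry_out(
  plan=[
    [[0,0,0.01,0,0,0,0.1],[0,0,0.03,0,0,0,0.1],[0,0,0.055,0,0,0,0.1],[0,0,0.08,0,0,0,0.1],[0,0,0.09,0,0,0,0.1]],
  ],
)

```text
time_s: 12.9
eef_pos: [0.4294, -0.2827, 0.1911]
eef_rot: [0.003, 0.758, 0.652, 0.0]
wrist_force: [1.0, -1.0, -1.7]
opening: 0.424
grasp_force: 60.7
```

Request:
carry_out(
  plan=[
    [[0.01,0.011,0,0,0,0,0.1],[0.028,0.031,0,0,0,0.01,0.1],[0.047,0.053,0,0,0,0.02,0.1],[0.067,0.075,0,0,0,0.03,0.1],[0.0861,0.0967,0,0,0,0.041,0.1]],
  ],
)

```text
time_s: 13.32
eef_pos: [0.5146, -0.1836, 0.1867]
eef_rot: [-0.0, 0.745, 0.667, 0.0]
wrist_force: [0.3, -1.3, -3.0]
opening: 0.427
grasp_force: 60.6
```

Request:
carry_out(
  plan=[
    [[0.018,0.02,0,0,0,0.01,0.1],[0.035,0.039,0,0,0,0.02,0.1],[0.052,0.058,0,0,0,0.03,0.1],[0.069,0.077,0,0,0,0.04,0.1],[0.0861,0.0967,0,0,0,0.041,0.1]],
  ],
)

```text
time_s: 13.73
eef_pos: [0.6006, -0.0869, 0.1864]
eef_rot: [-0.0, 0.731, 0.683, -0.0]
wrist_force: [1.5, -0.3, -2.5]
opening: 0.426
grasp_force: 60.6
```

Request:
carry_out(
  plan=[
    [[0.018,0.02,0,0,0,0.01,0.1],[0.035,0.039,0,0,0,0.02,0.1],[0.052,0.058,0,0,0,0.03,0.1],[0.069,0.077,0,0,0,0.04,0.1],[0.0861,0.0967,0,0,0,0.042,0.1]],
  ],
)

```text
time_s: 14.15
eef_pos: [0.6866, 0.0097, 0.1862]
eef_rot: [-0.0, 0.716, 0.698, -0.0]
wrist_force: [0.4, -0.4, -2.7]
opening: 0.427
grasp_force: 60.6
```

Request:
carry_out(
  plan=[
    [[0,0,-0.01,0,0,0,0.1],[0,0,-0.025,0,0,0,0.1],[0,0,-0.038,0,0,0,0.1],[0,0,-0.047,0,0,0,0.1],[0,0,-0.0485,0,0,0,0.1]],
  ],
)

```text
time_s: 14.57
eef_pos: [0.6858, 0.0084, 0.1382]
eef_rot: [-0.0, 0.717, 0.697, -0.0]
wrist_force: [-3.5, 0.6, 9.5]
opening: 0.423
grasp_force: 64.6
```

```bash
python3 w.py .64 .712 -.05 .055 .085 .12 4
```

```text
Traceback (most recent call last):
  File "w.py", line 9, in <module>
    print(n,len(b),rect(b[:,:2]),"x",np.percentile(b[:,0],[1,99]).round(4),"y",np.percentile(b[:,1],[1,99]).round(4),"zmin",b[:,2].min().round(4))
                                     ~~~~~~~~~~~~~^^^^^^^^^^^^^^^
IndexError: index -1 is out of bounds for axis 0 with size 0
```

Request:
carry_out(
  plan=[
    [[0,0,0.001,0,0,0,0.1],[0,0.002,0.002,0,0,0,0.1],[0,0.004,0.002,0,0,0,0.1],[0,0.006,0.002,0,0,0,0.1],[0,0.007,0.002,0,0,0,0.1]],
  ],
)

```text
time_s: 15.03
eef_pos: [0.6862, 0.0159, 0.1401]
eef_rot: [-0.0, 0.717, 0.698, -0.0]
wrist_force: [-0.7, -0.4, -1.8]
opening: 0.427
grasp_force: 63.6
```

Request:
carry_out(
  plan=[
    [[0.001,0.001,0,0,0,0,0.1],[0.002,0.002,0,0,0,0,0.1],[0.003,0.003,0,0,0,0,0.1],[0.003,0.003,0,0,0,0,0.1],[0.003,0.003,0,0,0,0,0.1]],
  ],
)

```text
time_s: 15.45
eef_pos: [0.6894, 0.0186, 0.1402]
eef_rot: [-0.0, 0.717, 0.698, -0.0]
wrist_force: [-0.4, -0.2, -2.9]
opening: 0.425
grasp_force: 63.5
```

```bash
sed -i 's/    print(n,len(b),rect/    if len(b)>5: print(n,len(b),rect/' w.py; python3 w.py .64 .712 -.05 .055 .065 .122 4
```

```text
side 418 (array([671.5,   8.1]), array([44.5, 83.8]), 33.74) x [0.6596 0.7104] y [-0.0154  0.0531] zmin 0.0653
15.55 [0.6893 0.0185 0.1402] [-0.1 -0.8 -3.1] [-0.    0.02  0.01]
```

View pics/side4.png

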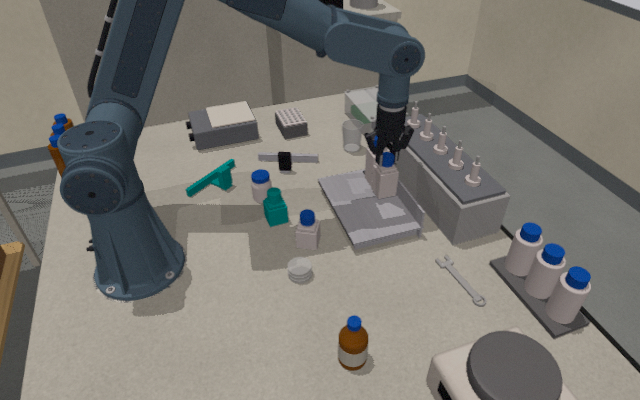

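The picture shows the middle bottle at (384,180), upright and just short of the tall one at (377,150). I continue by feel.

Request:
carry_out(
  plan=[
    [[0,0.0005,0,0,0,0,0.1],[0,0.001,0,0,0,0,0.1],[0,0.0015,0,0,0,0,0.1],[0,0.002,0,0,0,0,0.1],[0,0.002,0,0,0,0,0.1]],
  ],
)

```text
time_s: 15.97
eef_pos: [0.6893, 0.0207, 0.1403]
eef_rot: [-0.0, 0.717, 0.698, 0.0]
wrist_force: [0.3, -1.0, -3.0]
opening: 0.426
grasp_force: 63.5
```

Request:
carry_out(
  plan=[
    [[0,0.0005,0,0,0,0,0.1],[0,0.001,0,0,0,0,0.1],[0,0.001,0,0,0,0,0.1],[0,0.001,0,0,0,0,0.1],[0,0.001,0,0,0,0,0.1]],
  ],
)

```text
time_s: 16.38
eef_pos: [0.6893, 0.0215, 0.1403]
eef_rot: [0.0, 0.717, 0.698, 0.0]
wrist_force: [0.4, -0.7, -3.2]
opening: 0.429
grasp_force: 63.4
```

Request:
carry_out(
  plan=[
    [[0.0005,0,0,0,0,0,0.1],[0.001,0,0,0,0,0,0.1],[0.0015,0,0,0,0,0,0.1],[0.0015,0,0,0,0,0,0.1],[0.0015,0,0,0,0,0,0.1]],
  ],
)

```text
time_s: 16.8
eef_pos: [0.6909, 0.0215, 0.1403]
eef_rot: [0.0, 0.717, 0.698, 0.0]
wrist_force: [0.1, -0.5, -2.6]
opening: 0.425
grasp_force: 63.4
```

Request:
carry_out(
  plan=[
    [[0.0005,0.0005,0,0,0,0,0.1],[0.001,0.001,0,0,0,0,0.1],[0.001,0.001,0,0,0,0,0.1],[0.001,0.001,0,0,0,0,0.1],[0.001,0.001,0,0,0,0,0.1]],
  ],
)

```text
time_s: 17.22
eef_pos: [0.6915, 0.0218, 0.1402]
eef_rot: [0.0, 0.717, 0.697, -0.001]
wrist_force: [-1.7, -3.8, -2.1]
opening: 0.423
grasp_force: 63.4
```

Request:
carry_out(
  plan=[
    [[0.0005,0.0005,0,0,0,0,0.1],[0.001,0.001,0,0,0,0,0.1],[0.001,0.001,0,0,0,0,0.1],[0.001,0.001,0,0,0,0,0.1],[0.001,0.001,0,0,0,0,0.1]],
  ],
)

```text
time_s: 17.63
eef_pos: [0.6922, 0.0219, 0.1402]
eef_rot: [0.0, 0.717, 0.697, -0.001]
wrist_force: [-3.5, -7.6, -1.1]
opening: 0.423
grasp_force: 63.5
```

Request:
carry_out(
  plan=[
    [[-0.0005,-0.0011,-0.001,0,0,0,0.1],[-0.0005,-0.0011,-0.002,0,0,0,0.1],[-0.0005,-0.0011,-0.002,0,0,0,0.1],[-0.0005,-0.0011,-0.002,0,0,0,0.6],[-0.0005,-0.0011,-0.002,0,0,0,0.7]],
  ],
)

```text
time_s: 18.05
eef_pos: [0.6928, 0.0234, 0.1387]
eef_rot: [-0.0, 0.717, 0.698, 0.001]
wrist_force: [0.0, -1.1, -0.7]
opening: 0.686
grasp_force: 0.0
```

Request:
carry_out(
  plan=[
    [[0,0,0,0,0,0,0.8],[0,0,0.015,0,0,0,0.8],[0,0,0.04,0,0,0,0.8],[0,0,0.075,0,0,0,0.8],[0,0,0.1,0,0,0,0.8]],
  ],
)

```text
time_s: 18.47
eef_pos: [0.6929, 0.0232, 0.241]
eef_rot: [0.0, 0.716, 0.698, 0.001]
wrist_force: [0.8, 0.3, 1.1]
opening: 0.797
grasp_force: 0.0
```

Request:
carry_out(
  plan=[
    [[-0.026,-0.0085,0,0,0,-0.05,0.8],[-0.052,-0.017,0,0,0,-0.1,0.8],[-0.078,-0.0255,0,0,0,-0.15,0.8],[-0.104,-0.034,0,0,0,-0.2,0.8],[-0.131,-0.0425,0,0,0,-0.248,0.8]],
  ],
)

```text
time_s: 18.88
eef_pos: [0.5604, -0.0196, 0.2386]
eef_rot: [0.0, 0.798, 0.603, 0.001]
wrist_force: [-0.3, -0.3, 0.3]
opening: 0.795
grasp_force: 0.0
```

Request:
carry_out(
  plan=[
    [[-0.026,-0.0085,-0.01,0,0,-0.05,0.8],[-0.052,-0.017,-0.025,0,0,-0.1,0.8],[-0.078,-0.0255,-0.04,0,0,-0.15,0.8],[-0.104,-0.034,-0.05,0,0,-0.2,0.8],[-0.131,-0.0425,-0.06,0,0,-0.248,0.8]],
  ],
)

```text
time_s: 19.3
eef_pos: [0.4293, -0.0622, 0.1779]
eef_rot: [0.0, 0.866, 0.499, 0.001]
wrist_force: [-0.1, -0.5, 0.1]
opening: 0.8
grasp_force: 0.0
```

Request:
carry_out(
  plan=[
    [[0,0,-0.02,0,0,0,0.8],[0,0,-0.05,0,0,0,0.8],[0,0,-0.08,0,0,0,0.8],[0,0,-0.1,0,0,0,0.8],[0,0,-0.1055,0,0,0,0.8]],
  ],
)

```text
time_s: 19.72
eef_pos: [0.4283, -0.0613, 0.0702]
eef_rot: [-0.002, 0.866, 0.5, -0.001]
wrist_force: [0.0, 0.5, 0.2]
opening: 0.801
grasp_force: 0.0
```

Request:
carry_out(
  plan=[
    [[0,0,0,0,0,0,0.8],[0,0,0,0,0,0,0.3],[0,0,0,0,0,0,0.1],[0,0,0,0,0,0,0.1],[0,0,0,0,0,0,0.1]],
  ],
)

```text
time_s: 20.13
eef_pos: [0.4316, -0.0629, 0.0747]
eef_rot: [0.001, 0.866, 0.5, 0.001]
wrist_force: [-2.1, 0.3, 5.2]
opening: 0.425
grasp_force: 59.6
```

```bash
python3 w.py .64 .712 -.05 .098 .065 .122 5
```

```text
top 47 (array([686.2,  21.4]), array([56.8, 50.4]), 88.56) x [0.661  0.7097] y [-0.007   0.0498] zmin 0.0687
side 523 (array([687.9,  41.2]), array([111.4,  50.3]), 88.39) x [0.6623 0.7106] y [-0.0129  0.0964] zmin 0.0652
20.2333 [ 0.4317 -0.0629  0.0747] [-1.5  2.2  5.5] [ 0.08  0.16 -0.01]
```

View pics/side5.png

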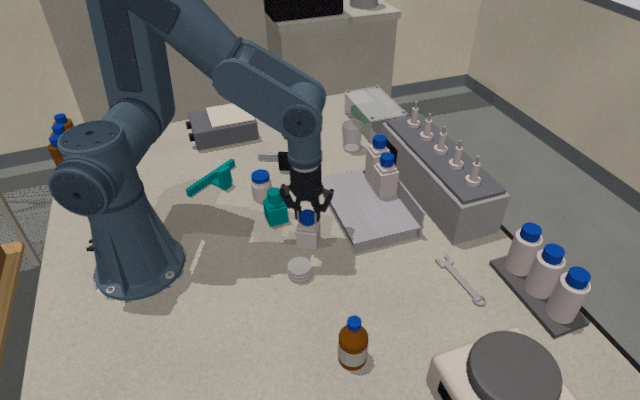

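The tall and middle bottles stand together at (378,150) and (386,175). The short one is gripped at (307,228).

Request:
carry_out(
  plan=[
    [[0,0,0.01,0,0,0,0.1],[0,0,0.03,0,0,0,0.1],[0,0,0.055,0,0,0,0.1],[0,0,0.08,0,0,0,0.1],[0,0,0.09,0,0,0,0.1]],
  ],
)

```text
time_s: 20.65
eef_pos: [0.4323, -0.0633, 0.1671]
eef_rot: [0.003, 0.866, 0.5, 0.002]
wrist_force: [1.5, -0.0, -1.7]
opening: 0.425
grasp_force: 60.6
```

Request:
carry_out(
  plan=[
    [[0.015,0.001,0,0,0,0.03,0.1],[0.04,0.002,0,0,0,0.08,0.1],[0.068,0.004,0,0,0,0.14,0.1],[0.098,0.006,0,0,0,0.2,0.1],[0.127,0.008,0,0,0,0.25,0.1]],
  ],
)

```text
time_s: 21.07
eef_pos: [0.5585, -0.0543, 0.1629]
eef_rot: [0.0, 0.796, 0.605, 0.0]
wrist_force: [-1.1, 0.1, -1.4]
opening: 0.425
grasp_force: 60.6
```

Request:
carry_out(
  plan=[
    [[0.028,0.002,0,0,0,0.06,0.1],[0.056,0.004,0,0,0,0.12,0.1],[0.084,0.006,0,0,0,0.18,0.1],[0.11,0.008,0,0,0,0.23,0.1],[0.127,0.009,0,0,0,0.246,0.1]],
  ],
)

```text
time_s: 21.48
eef_pos: [0.6862, -0.0452, 0.1625]
eef_rot: [0.0, 0.716, 0.699, 0.0]
wrist_force: [-2.0, -0.4, -2.3]
opening: 0.425
grasp_force: 60.7
```

Request:
carry_out(
  plan=[
    [[0,0,-0.01,0,0,0,0.1],[0,0,-0.024,0,0,0,0.1],[0,0,-0.036,0,0,0,0.1],[0,0,-0.044,0,0,0,0.1],[0,0,-0.0465,0,0,0,0.1]],
  ],
)

```text
time_s: 21.9
eef_pos: [0.6814, -0.0452, 0.1142]
eef_rot: [-0.002, 0.717, 0.697, -0.002]
wrist_force: [-6.6, 2.1, 9.1]
opening: 0.422
grasp_force: 62.5
```

Request:
carry_out(
  plan=[
    [[0.001,0.002,0,0,0,0,0.1],[0.002,0.004,0,0,0,0,0.1],[0.003,0.006,0,0,0,0,0.1],[0.004,0.008,0,0,0,0,0.1],[0.004,0.009,0,0,0,0,0.1]],
  ],
)

```text
time_s: 22.32
eef_pos: [0.6885, -0.0361, 0.1164]
eef_rot: [0.0, 0.717, 0.698, 0.0]
wrist_force: [0.5, 0.5, -1.5]
opening: 0.427
grasp_force: 61.6
```

```bash
python3 w.py .64 .712 -.08 .098 .055 .095 6
```

```text
side 473 (array([686.9,  13.7]), array([167.4,  51.7]), 89.37) x [0.6606 0.7105] y [-0.0691  0.0926] zmin 0.055
22.4167 [ 0.6884 -0.0362  0.1164] [ 0.4 -1.  -2.6] [-0.03 -0.03 -0.03]
```

Transient touch only. I continue by feel.

Request:
carry_out(
  plan=[
    [[0.0005,0.0005,0,0,0,0,0.1],[0.001,0.001,0,0,0,0,0.1],[0.0015,0.0015,0,0,0,0,0.1],[0.0015,0.0015,0,0,0,0,0.1],[0.0015,0.0015,0,0,0,0,0.1]],
  ],
)

```text
time_s: 22.83
eef_pos: [0.6898, -0.0353, 0.1163]
eef_rot: [0.0, 0.717, 0.697, -0.0]
wrist_force: [-0.2, -1.5, -3.0]
opening: 0.422
grasp_force: 61.7
```

Request:
carry_out(
  plan=[
    [[0.0005,0.0005,0,0,0,0,0.1],[0.001,0.001,0,0,0,0,0.1],[0.001,0.001,0,0,0,0,0.1],[0.001,0.001,0,0,0,0,0.1],[0.001,0.001,0,0,0,0,0.1]],
  ],
)

```text
time_s: 23.25
eef_pos: [0.6901, -0.0345, 0.1162]
eef_rot: [-0.0, 0.717, 0.697, -0.001]
wrist_force: [-3.6, -3.2, -0.1]
opening: 0.429
grasp_force: 61.9
```

Request:
carry_out(
  plan=[
    [[0,0.0005,0,0,0,0,0.1],[0,0.001,0,0,0,0,0.1],[0,0.001,0,0,0,0,0.1],[0,0.001,0,0,0,0,0.1],[0,0.001,0,0,0,0,0.1]],
  ],
)

```text
time_s: 23.67
eef_pos: [0.6901, -0.0339, 0.1161]
eef_rot: [-0.0, 0.717, 0.697, -0.001]
wrist_force: [-4.0, -4.5, -0.7]
opening: 0.429
grasp_force: 61.8
```

Request:
carry_out(
  plan=[
    [[0,0,-0.001,0,0,0,0.1],[0,0,-0.002,0,0,0,0.1],[0,0,-0.003,0,0,0,0.1],[0,0,-0.003,0,0,0,0.1],[0,0,-0.003,0,0,0,0.1]],
  ],
)

```text
time_s: 24.08
eef_pos: [0.6902, -0.0341, 0.1143]
eef_rot: [0.0, 0.717, 0.697, -0.001]
wrist_force: [-6.5, -5.2, 5.6]
opening: 0.428
grasp_force: 62.4
```

Request:
carry_out(
  plan=[
    [[-0.0005,-0.0008,0,0,0,0,0.1],[-0.0005,-0.0008,0,0,0,0,0.5],[-0.0005,-0.0008,0,0,0,0,0.7],[-0.0005,-0.0008,0,0,0,0,0.8],[-0.0005,-0.0008,0,0,0,0,0.8]],
  ],
)

```text
time_s: 24.5
eef_pos: [0.6908, -0.0335, 0.1135]
eef_rot: [0.0, 0.717, 0.698, 0.0]
wrist_force: [0.2, 0.5, -0.6]
opening: 0.803
grasp_force: 0.0
```

Request:
carry_out(
  plan=[
    [[0,0,0.005,0,0,0,0.8],[0,0,0.025,0,0,0,0.8],[0,0,0.055,0,0,0,0.8],[0,0,0.09,0,0,0,0.8],[0,0,0.12,0,0,0,0.8]],
  ],
)

```text
time_s: 24.92
eef_pos: [0.6905, -0.0336, 0.2355]
eef_rot: [0.0, 0.717, 0.698, 0.0]
wrist_force: [0.9, -0.7, 0.1]
opening: 0.798
grasp_force: 0.0
```

Request:
carry_out(
  plan=[
    [[-0.015,0.0207,0,0,0,0.078,0.7],[-0.03,0.0413,0,0,0,0.156,0.7],[-0.0452,0.062,0,0,0,0.233,0.7],[-0.06,0.0827,0,0,0,0.311,0.7],[-0.0753,0.1033,0,0,0,0.389,0.7]],
  ],
)

```text
time_s: 25.33
eef_pos: [0.6144, 0.0705, 0.2339]
eef_rot: [0.0, 0.567, 0.824, 0.0]
wrist_force: [-1.1, -0.4, -0.9]
opening: 0.703
grasp_force: 0.0
```

Request:
carry_out(
  plan=[
    [[-0.015,0.0207,0,0,0,0.078,0.7],[-0.03,0.0413,0,0,0,0.156,0.7],[-0.0452,0.062,0,0,0,0.233,0.7],[-0.06,0.0827,0,0,0,0.311,0.7],[-0.0753,0.1033,0,0,0,0.389,0.7]],
  ],
)

```text
time_s: 25.75
eef_pos: [0.5391, 0.1739, 0.2339]
eef_rot: [0.0, 0.397, 0.918, 0.0]
wrist_force: [-0.7, 0.3, 1.2]
opening: 0.699
grasp_force: 0.0
```

Request:
carry_out(
  plan=[
    [[-0.015,0.0207,-0.01,0,0,0.078,0.7],[-0.03,0.0413,-0.02,0,0,0.156,0.7],[-0.0452,0.062,-0.035,0,0,0.233,0.7],[-0.06,0.0827,-0.05,0,0,0.311,0.7],[-0.0753,0.104,-0.06,0,0,0.389,0.7]],
  ],
)

```text
time_s: 26.17
eef_pos: [0.4633, 0.2777, 0.1726]
eef_rot: [-0.0, 0.212, 0.977, 0.0]
wrist_force: [0.6, 0.0, 0.4]
opening: 0.692
grasp_force: 0.0
```

```bash
python3 w.py .64 .712 -.08 .098 .055 .095 7
python3 - <<'E'
from m import *
for n in("top7","side7"):
    Q=pts(dict(np.load(n+".npz")))
    b=Q[near(Q,.475,.302,.12,.018,.032)];print(n,"bar",len(b),rect(b[:,:2]))
    b=Q[near(Q,.4645,.275,.05,.06,.078)];print("grip",len(b),len(b)>5 and rect(b[:,:2]))
    X,Y,Z=Q[...,0],Q[...,1],Q[...,2]
    g=Q[(X>.66)&(X<.725)&(Y>.09)&(Y<.14)&(Z>.124)&(Z<.14)];print("bookend top",len(g),len(g)>3 and rect(g[:,:2]))
E
```

```text
top 37 (array([664.8,   9.4]), array([ 44.3, 162.6]), 15.51) x [0.6606 0.6968] y [-0.0623  0.092 ] zmin 0.0553
side 484 (array([684.8,  15. ]), array([ 49.7, 166.8]), 1.54) x [0.6623 0.7113] y [-0.067   0.0949] zmin 0.0551
26.2667 [0.4609 0.279  0.1716] [ 0.8  0.9 -0.2] [ 0.    0.02 -0.01]
top7 bar 267 (array([501.4, 294.6]), array([ 78.6, 157.2]), 75.92)
grip 70 (array([473.5, 272.5]), array([21.8, 18.8]), 67.41)
bookend top 44 (array([688.8, 107.8]), array([56.5, 15.6]), 17.95)
side7 bar 246 (array([479. , 303.3]), array([ 90.2, 197.7]), 66.83)
grip 69 (array([465. , 272.3]), array([20.7, 40.2]), 67.32)
bookend top 8 (array([666.6,  96.6]), array([9.2, 2.6]), 69.44)
```

View pics/top7.png

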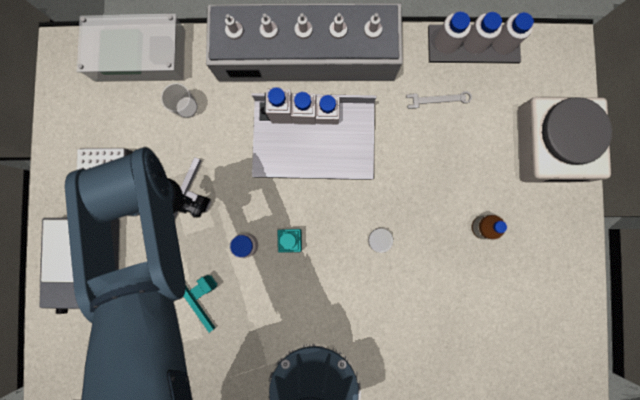

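The row of three stands against the fence and bookend at (277,105), (303,107) and (327,109). The gripper is above the T's grip at (196,205). Now I grip it.

Request:
carry_out(
  plan=[
    [[0,0,-0.02,0,0,0.017,0.7],[0,0,-0.05,0,0,0.017,0.7],[0,0,-0.085,0,0,0.017,0.7],[0,-0.0005,-0.115,0,0,0.017,0.7],[0,-0.0005,-0.129,0,0,0.017,0.7]],
  ],
)

```text
time_s: 26.68
eef_pos: [0.4629, 0.2752, 0.0412]
eef_rot: [-0.002, 0.206, 0.979, -0.001]
wrist_force: [0.5, 0.2, 0.5]
opening: 0.701
grasp_force: 0.0
```

Request:
carry_out(
  plan=[
    [[0,0,0,0,0,0,0.7],[0,0,0,0,0,0,0.3],[0,0,0,0,0,0,0],[0,0,0,0,0,0,0],[0,0,0,0,0,0,0]],
  ],
)

```text
time_s: 27.1
eef_pos: [0.4663, 0.2768, 0.0465]
eef_rot: [0.002, 0.206, 0.979, 0.001]
wrist_force: [1.8, 0.0, 8.5]
opening: 0.217
grasp_force: 60.2
```

Request:
carry_out(
  plan=[
    [[0,0,0,0,0,0,0],[0,0,0.015,0,0,0,0],[0,0,0.04,0,0,0,0],[0,0,0.07,0,0,0,0],[0,0,0.08,0,0,0,0]],
  ],
)

```text
time_s: 27.52
eef_pos: [0.4664, 0.2771, 0.1285]
eef_rot: [0.003, 0.205, 0.979, 0.001]
wrist_force: [1.1, 0.6, -2.4]
opening: 0.219
grasp_force: 59.2
```

```bash
cat > g.py <<'E'
from m import *
import sys
a=list(map(float,sys.argv[1:7]));t=sys.argv[7]
for n in("top","side"):
    c=camera(n);save(n+t,c);np.savez(n+t,**c);Q=pts(c)
    b=Q[near(Q,a[0],a[1],a[2],a[3],a[4])];print(n,"pts",len(b),rect(b[:,:2]),"z",np.percentile(b[:,2],[5,50,95]).round(4))
o=get_obs();print(o["time_s"],o["eef_pos"].round(4),o["eef_rot"].round(4),o["wrist_force"].round(1),o["torque"].round(2),o["opening"])
E
python3 g.py .476 .304 .13 .085 .118 0 8
```

```text
top pts 287 (array([476.7, 303.6]), array([ 82.4, 199.4]), 67.21) z [0.0892 0.1082 0.1129]
side pts 537 (array([478.6, 303.6]), array([ 87.8, 200.6]), 65.32) z [0.0868 0.1012 0.1121]
27.6167 [0.4663 0.2769 0.1269] [0.0025 0.2054 0.9787 0.0015] [ 0.4  0.3 -3.3] [-0.06 -0.02  0.  ] 0.2188945386494132
```

View pics/side8.png

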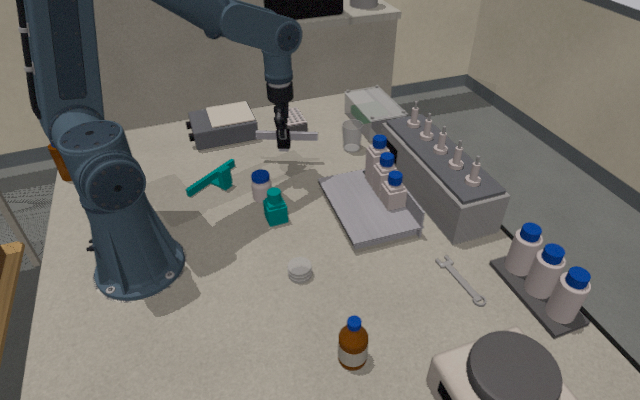

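The T hangs level in the gripper at (284,135). The row is intact at (378,150), (386,168) and (395,188).

Request:
carry_out(
  plan=[
    [[0.002,-0.01,0.005,0,0,-0.06,0],[0.004,-0.027,0.015,0,0,-0.14,0],[0.007,-0.045,0.025,0,0,-0.22,0],[0.009,-0.064,0.03,0,0,-0.31,0],[0.012,-0.083,0.03,0,0,-0.394,0]],
  ],
)

```text
time_s: 28.03
eef_pos: [0.4759, 0.1925, 0.1534]
eef_rot: [-0.0, 0.395, 0.919, -0.0]
wrist_force: [-1.3, 0.0, -2.5]
opening: 0.216
grasp_force: 59.3
```

Request:
carry_out(
  plan=[
    [[0.002,-0.017,0,0,0,-0.079,0],[0.004,-0.034,0,0,0,-0.158,0],[0.007,-0.05,0,0,0,-0.237,0],[0.009,-0.067,0,0,0,-0.316,0],[0.012,-0.083,0,0,0,-0.394,0]],
  ],
)

```text
time_s: 28.45
eef_pos: [0.4869, 0.1094, 0.152]
eef_rot: [-0.001, 0.567, 0.824, -0.001]
wrist_force: [-0.2, 1.0, -3.5]
opening: 0.224
grasp_force: 59.2
```

Request:
carry_out(
  plan=[
    [[0.002,-0.017,0,0,0,-0.079,0],[0.004,-0.034,0,0,0,-0.158,0],[0.007,-0.05,0,0,0,-0.237,0],[0.009,-0.067,0,0,0,-0.316,0],[0.012,-0.084,0,0,0,-0.394,0]],
  ],
)

```text
time_s: 28.87
eef_pos: [0.4989, 0.0257, 0.152]
eef_rot: [-0.001, 0.717, 0.697, -0.001]
wrist_force: [1.0, 0.7, -3.6]
opening: 0.22
grasp_force: 59.2
```

Request:
carry_out(
  plan=[
    [[0.01,0,0,0,0,0,0],[0.03,0,0,0,0,0,0],[0.05,0,0,0,0,0,0],[0.067,0,0,0,0,0,0],[0.072,0,0,0,0,0,0]],
  ],
)

```text
time_s: 29.28
eef_pos: [0.5739, 0.0265, 0.1526]
eef_rot: [-0.0, 0.716, 0.699, -0.0]
wrist_force: [-1.2, 0.3, -2.0]
opening: 0.218
grasp_force: 59.5
```

Request:
carry_out(
  plan=[
    [[0,0,-0.01,0,0,0,0],[0,0,-0.025,0,0,0,0],[0,0,-0.04,0,0,0,0],[0,0,-0.05,0,0,0,0],[0,0,-0.055,0,0,0,0]],
  ],
)

```text
time_s: 29.7
eef_pos: [0.5697, 0.0269, 0.0962]
eef_rot: [-0.002, 0.716, 0.698, -0.002]
wrist_force: [-0.0, 0.4, -3.4]
opening: 0.217
grasp_force: 59.3
```

Request:
carry_out(
  plan=[
    [[0,0,-0.003,0,0,0,0],[0,0,-0.006,0,0,0,0],[0,0,-0.009,0,0,0,0],[0,0,-0.011,0,0,0,0],[0,0,-0.011,0,0,0,0]],
  ],
)

```text
time_s: 30.12
eef_pos: [0.5724, 0.0262, 0.0883]
eef_rot: [0.0, 0.716, 0.698, 0.0]
wrist_force: [-0.0, -0.3, -2.7]
opening: 0.219
grasp_force: 59.3
```

```bash
python3 g.py .572 .026 .13 .055 .075 0 9
python3 - <<'E'
from m import *
for n in("top9","side9"):
    Q=pts(dict(np.load(n+".npz")));X,Y,Z=Q[...,0],Q[...,1],Q[...,2]
    b=Q[(X>.615)&(X<.652)&(abs(Y-.025)<.115)&(Z>.056)&(Z<.074)];print(n,len(b),len(b)>5 and rect(b[:,:2]))
E
```

```text
top pts 111 (array([604.6, -35.7]), array([ 41. , 126.3]), 58.84) z [0.0592 0.068  0.072 ]
side pts 491 (array([614.9,  11.9]), array([182.4, 105.2]), 89.02) z [0.0563 0.0663 0.0719]
30.2167 [0.5726 0.0262 0.0886] [2.000e-04 7.159e-01 6.982e-01 2.000e-04] [ 0.7 -0.4 -3.4] [ 0.02  0.07 -0.02] 0.21879307285675176
top9 97 (array([631.8, -56.1]), array([33.9, 15.4]), 88.62)
side9 275 (array([635.8,   8.2]), array([176.1,  16.4]), 88.06)
```

Request:
carry_out(
  plan=[
    [[0.003,0,0,0,0,0,0],[0.007,-0.001,0,0,0,0,0],[0.011,-0.002,0,0,0,0,0],[0.015,-0.002,0,0,0,0,0],[0.017,-0.002,0,0,0,0,0]],
  ],
)

```text
time_s: 30.63
eef_pos: [0.5903, 0.0241, 0.0885]
eef_rot: [0.0, 0.716, 0.698, 0.0]
wrist_force: [-1.0, -0.4, -2.2]
opening: 0.222
grasp_force: 59.4
```

Request:
carry_out(
  plan=[
    [[0.0005,0,-0.0005,0,0,0,0],[0.001,0,-0.001,0,0,0,0],[0.0015,0,-0.001,0,0,0,0],[0.002,0,-0.001,0,0,0,0],[0.002,0,-0.001,0,0,0,0]],
  ],
)

```text
time_s: 31.05
eef_pos: [0.5913, 0.0243, 0.0872]
eef_rot: [-0.0, 0.716, 0.698, -0.0]
wrist_force: [0.3, 0.7, -2.2]
opening: 0.224
grasp_force: 59.4
```

Request:
carry_out(
  plan=[
    [[0.0005,0,0,0,0,0,0],[0.001,0,0,0,0,0,0],[0.001,0,0,0,0,0,0],[0.001,0,0,0,0,0,0],[0.001,0,0,0,0,0,0]],
  ],
)

```text
time_s: 31.47
eef_pos: [0.5924, 0.0243, 0.0873]
eef_rot: [-0.0, 0.716, 0.698, -0.0]
wrist_force: [0.4, 0.6, -3.2]
opening: 0.225
grasp_force: 59.4
```

Request:
carry_out(
  plan=[
    [[0.0005,0,0,0,0,0,0],[0.001,0,0,0,0,0,0],[0.001,0,0,0,0,0,0],[0.001,0,0,0,0,0,0],[0.001,0,0,0,0,0,0]],
  ],
)

```text
time_s: 31.88
eef_pos: [0.5931, 0.0243, 0.0871]
eef_rot: [-0.0, 0.716, 0.698, -0.0]
wrist_force: [-2.1, 1.2, -2.3]
opening: 0.219
grasp_force: 59.4
```

Request:
carry_out(
  plan=[
    [[0.0005,0,0,0,0,0,0],[0.001,0,0,0,0,0,0],[0.0015,0,0,0,0,0,0],[0.0015,0,0,0,0,0,0],[0.0015,0,0,0,0,0,0]],
  ],
)

```text
time_s: 32.3
eef_pos: [0.5937, 0.0242, 0.0872]
eef_rot: [-0.001, 0.716, 0.698, -0.001]
wrist_force: [-8.0, -0.5, 2.5]
opening: 0.221
grasp_force: 60.1
```

Request:
carry_out(
  plan=[
    [[0,0,-0.0005,0,0,0,0],[0,0,-0.001,0,0,0,0],[0,0,-0.0015,0,0,0,0],[0,0,-0.002,0,0,0,0],[0,0,-0.002,0,0,0,0]],
  ],
)

```text
time_s: 32.72
eef_pos: [0.5936, 0.0244, 0.0866]
eef_rot: [-0.001, 0.716, 0.698, -0.001]
wrist_force: [-14.5, 0.0, 13.1]
opening: 0.218
grasp_force: 61.5
```

Request:
carry_out(
  plan=[
    [[-0.0005,0,0.0005,0,0,0,0],[-0.001,0,0.001,0,0,0,0],[-0.001,0,0.001,0,0,0,0.3],[-0.001,0,0.001,0,0,0,0.5],[-0.001,0,0.001,0,0,0,0.5]],
  ],
)

```text
time_s: 33.13
eef_pos: [0.5951, 0.0241, 0.087]
eef_rot: [0.001, 0.716, 0.698, 0.001]
wrist_force: [-0.0, -0.3, -0.5]
opening: 0.5
grasp_force: 0.0
```

Request:
carry_out(
  plan=[
    [[0,0,0.005,0,0,0,0.5],[0,0,0.02,0,0,0,0.5],[0,0,0.045,0,0,0,0.5],[0,0,0.08,0,0,0,0.5],[0,0,0.11,0,0,0,0.5]],
  ],
)

```text
time_s: 33.55
eef_pos: [0.5941, 0.0243, 0.1982]
eef_rot: [0.0, 0.716, 0.698, 0.0]
wrist_force: [0.8, 0.4, 0.4]
opening: 0.499
grasp_force: 0.0
```

Request:
carry_out(
  plan=[
    [[-0.02,0.02,0.01,0,0,0,0.5],[-0.04,0.05,0.02,0,0,0,0.5],[-0.06,0.085,0.02,0,0,0,0.5],[-0.08,0.12,0.02,0,0,0,0.5],[-0.1,0.15,0.02,0,0,0,0.5]],
  ],
)

```text
time_s: 33.97
eef_pos: [0.4934, 0.1759, 0.2174]
eef_rot: [0.0, 0.716, 0.698, 0.001]
wrist_force: [0.8, 0.7, -0.4]
opening: 0.494
grasp_force: 0.0
```

Request:
carry_out(
  plan=[
    [[-0.02,0.03,0,0,0,0,0.5],[-0.04,0.06,0,0,0,0,0.5],[-0.05,0.09,0,0,0,0,0.5],[-0.05,0.12,0,0,0,0,0.5],[-0.05,0.14,0,0,0,0,0.5]],
  ],
)

```text
time_s: 34.38
eef_pos: [0.4433, 0.317, 0.2174]
eef_rot: [0.0, 0.715, 0.699, 0.001]
wrist_force: [-0.3, -0.7, 1.1]
opening: 0.498
grasp_force: 0.0
```

```bash
python3 w.py .64 .714 -.08 .106 .055 .145 10
python3 - <<'E'
from m import *
for n in("top10","side10"):
    c=dict(np.load(n+".npz"));Q=pts(c);X,Y,Z=Q[...,0],Q[...,1],Q[...,2]
    b=Q[(X>.62)&(X<.672)&(abs(Y-.022)<.115)&(Z>.056)&(Z<.071)];print(n,"bar",len(b),rect(b[:,:2]))
    g=Q[near(Q,.594,.024,.05,.1,.118)];print("grip",len(g),len(g)>5 and rect(g[:,:2]),len(g)>5 and np.median(g[:,2]))
    p=cv2.cvtColor(c["pixels"],cv2.COLOR_RGB2HSV);bl=(p[...,0]>105)&(p[...,0]<130)&(p[...,1]>150)
    for nm,y,z in(("tall",.078,.19),("mid",.022,.165),("short",-.034,.14)):
        k=Q[near(Q,.692,y,.035,z-.006,z+.006)&bl];print(nm,len(k),rect(k[:,:2])[:2],np.median(k[:,2]).round(4))
    g=Q[(X>.66)&(X<.725)&(Y>.1)&(Y<.14)&(Z>.124)&(Z<.14)];print("bookend",len(g),len(g)>3 and rect(g[:,:2]))
a,b=[cv2.resize(cv2.imread(f"pics/{f}10.png")[v:v+130,u:u+150],(400,347),interpolation=2) for f,u,v in(("top",240,70),("side",310,125))]
cv2.imwrite("pics/fin.png",np.hstack([a,b]))
E
```

```text
top 1191 (array([680.7,  15.4]), array([179. ,  67.4]), 88.87) x [0.6467 0.7113] y [-0.0706  0.1023] zmin 0.0566
side 1267 (array([681.8,  12.7]), array([185.4,  65.5]), 89.32) x [0.6492 0.7118] y [-0.0754  0.0988] zmin 0.055
34.4833 [0.4437 0.3171 0.2171] [-0.2  0.1 -0.3] [-0.02 -0.    0.01]
top10 bar 562 (array([656.5,  25.7]), array([198.7,  18.4]), 88.46)
grip 151 (array([592. ,  26.5]), array([37.8, 20.2]), 89.41) 0.11074833532090933
tall 210 (array([691.3,  76.7]), array([33.4, 34.1])) 0.191
mid 205 (array([689.9,  20.7]), array([35.2, 33.6])) 0.1658
short 192 (array([687.6, -35.3]), array([34.4, 34.2])) 0.1409
bookend 38 (array([690.4, 109.6]), array([53.8,  9.4]), 8.62)
side10 bar 358 (array([660.7,  22.2]), array([205.1,  23.2]), 89.32)
grip 85 (array([594.1,  20.9]), array([39.6, 19.8]), 87.84) 0.10903849011424416
tall 83 (array([692.9,  74.1]), array([36.8, 30.8])) 0.1899
mid 102 (array([693.1,  26.6]), array([56.5, 33.8])) 0.1644
short 104 (array([685.8, -30.6]), array([35.1, 51.1])) 0.1402
bookend 1 False
```

View pics/fin.png

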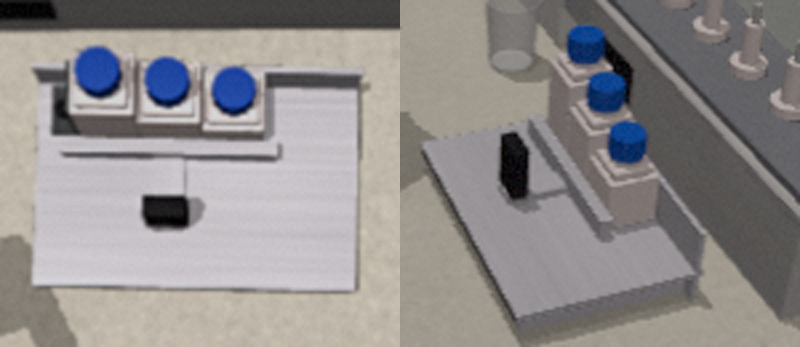

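The caps are exactly 56 mm apart and the backs follow the fence. The grip sits 98 mm from the middle bottle's centre, as it should with the bar flush. Handing in.

```bash
python3 -c "from bench import hand_in; print(hand_in())"
```

```text
the job is handed in; nothing more can be done
None
```

I handed the job in at about 34.5 s of the 72 s allowed. In my last measurements the three bottles stood touching in height order against the fence and bookend, with the T flush along their fronts and about centred; the hand-in call gave no verdict.

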